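Prove the stop, then draw the packing bar out of the battery test bay

TASK

Before reaching into the battery test bay, prove its stop: push the mushroom head right down, let it spring back up, then twist it clockwise (seen from above) as far as it goes to reset it. Then take the long white packing bar that lies inside the bay out through the opening in the bay's top; it is longer than the opening, so bring one end up through it first and draw the bar out on the slant. Finish still gripping the bar in the air, the whole of it at least 4 cm higher than the bay's top and held still; leave the two cell plugs, the spanner, the jar and the green link where they are.

Things in the scene. Friction and masses are not known exactly. Their poses are not given: they have to be found in the camera images.
- bay: battery test bay: low grey steel box fixed to the bench, 192 mm (its x) by 432 mm (its y), 76 mm tall; origin at the centre of its underside, z up. Walls 6 mm, floor 4 mm thick, so the inside is 180 by 420 mm; the top plate is 4 mm thick (underside at 72 mm, 68 mm above the inner floor). The opening, 160 mm (x) by 210 mm (y), is in the middle of the top; both ends of the inside are roofed over for 105 mm.
- bay_opening (a point): centre of the opening, level with the bay's upper face, 76 mm above the bench
- bar: white rigid plastic packing bar, 300 mm long (its y), 20 mm wide (its x), 18 mm tall (its z), about 0.15 kg, lying loose and flat on the bay's inner floor, roughly along the bay's y and up to 45 mm off the middle along it, so that its ends reach under the roofed parts; origin at the centre of its underside
- bar_end_a (a point): centre of the bar's +y end face, 150 mm from its middle, 9 mm above its underside
- bar_end_b (a point): centre of the bar's -y end face, 150 mm from its middle, 9 mm above its underside
- stop_top (a point): centre of the top of the mushroom head of the stop, which stands on a yellow block 84 x 84 mm, 50 mm tall, fixed to the bench. The red head is a round disc 40 mm in diameter and 18 mm thick (upper 5 mm tapering to 30 mm), its top 93 mm above the bench, with a 20 mm thick stem under it: 25 mm between head and block, of which the lowest 4 mm is a collar 36 mm in diameter. It moves down and turns with the head.
- stop_press (a joint): how far the head is pushed down, m: 0 up, 0.008 fully down; a spring pushes back with about 1 N at the top and 4.5 N when fully down and lifts it when let go
- stop_twist (a joint): turn of the head about its vertical axis, rad: grows clockwise seen from above, starts between 0 and 0.15, end stop at 1.2; stiff (0.03 N m), stays where it is left
- plug_a: white plastic cell plug, 32 mm dia, 24 mm tall, standing on the bay's top near its +y end; loose, to be left alone; origin under its middle
- plug_b: white plastic cell plug like the other, near the bay's -y end; loose, to be left alone; origin under its middle
- spanner: 180 mm open-end spanner lying on the bench beside the bay's -y end; loose, to be left alone; origin under its middle
- grease: jar, 60 mm dia, 75 mm tall, beyond the stop station; loose, to be left alone; origin under its middle
- link: green cell link, 100 x 28 mm, 18 mm tall over its bolts, lying beyond the stop station; loose, to be left alone; origin under its middle
Things that resemble listed ones, but are neither listed nor needed, are in the scene too. What is meant by the part that bears stop_top is not orange or turquoise, and is the larger of those in its own colour.

How it is judged:
On the way, in this order (a step that is already met when the one before it is completed fails the run):
1. the mushroom head is pushed right down (value of joint stop_press above 0.0062 m), for 0.05 s.
2. the head is back up and twisted clockwise to its end (value of joint stop_twist above 1 rad and value of joint stop_press below 0.003 m), for 0.1 s.
3. one end of the bar is up through the opening while the other is still inside the bay (((z of bar_end_a in the frame of bay above 0.085 m and z of bar_end_b in the frame of bay below 0.072 m) or (z of bar_end_b in the frame of bay above 0.085 m and z of bar_end_a in the frame of bay below 0.072 m))), for 0.05 s.
At the end, for the whole second after the job is handed in: The program has ended with the bar still in the fingers (more than 1 N), both its ends at least 30 mm above the level of the bay's top, not touching the bay and slower than 0.05 m/s; the stop's head is up (within 3 mm) and twisted to 1.0 rad or more (all of step 2 and z of each of bar_end_a, bar_end_b in the frame of bay above 0.106 m and contact force between the fingers and bar above 1 N and contact force between bar and bay below 0.2 N and linear speed of bar below 0.05 m/s); the arm keeps its last pose, push and grip.
It fails at once if a cell plug, the spanner, the jar or the link is shifted by more than 4 cm (distance of any of plug_a, plug_b, spanner, grease, link from where it was at the start of the episode above 0.04 m).
It also fails if it takes over 54 s, if anything falls off the work surface, if the arm or the gripper's body presses on something with over 40 N, if the wrist force passes 120 N, or if a joint passes its speed limit or range.

ROBOT

A 6-joint arm with a two-finger parallel gripper is mounted at the origin on the work surface. World frame = base frame: x ahead of the robot, y to its left, z up, the work surface at z = 0. Lengths are in m, angles in rad, forces in N, time in s.
With the tool pointing down it reaches from about 0.35 to 0.975 m from the base axis. Payload 4.9 kg.
Tool frame: the origin (TCP) lies at the very end of the fingers, on their centre line; the grasp point (between the pads) lies 19 mm behind it (ctrl.grip_point_offset is the distance from the TCP to the grasp point, in m); z points along the fingers, y is the line along which they close (so a half turn about z gives the same grasp; the last joint's range is limited). The gripper opens to 85 mm and grips with 20 to 120 N. Pads are 22 mm wide; open, the fingers measure 114 mm over their backs; the gripper's body (76 mm by 85 mm) begins 54 mm behind the grasp point. The pads swing forward as they close: fully open they stand 13 mm farther back than shut.
Start: joints at [-1.367, 0.053, 1.613, -0, 1.476, -0.119], TCP at [0.198, -0.593, 0.202] pointing down, gripper open.
Joint ranges: [-3.01, 3.01], [-1.01, 2.22], [0.06, 2.58], [-1.02, 4.17], [0.09, 2.62], [-3.14, 3.14]. Speed limits (rad/s): [2.57, 2.57, 3.14, 3.14, 3.14, 3.14].

INTERFACE

Orientations are given as a rotation vector (axis times angle).
In Python, from station import ctrl gives the robot as it stands.
- The arm moves only by the tool send_rows, never from a script. Its argument "rows" is a list of rows, each a list of 3 entries, a list of its own where there are three numbers: the finger opening in cm, from 0 to 8.54, then the shift along the tool's x, y, z in cm, then the turn about the tool's z in degrees. A call has 1 to 10 rows; each row shifts and turns the commanded pose from where the row before left it, along the tool's axes as they then stand; what a row does not reach is not made up. A row lasts 1/8 s, in which the tool goes at most 62.5 mm and 10.7 degrees, less where a joint would pass 70% of its speed; a pose out of reach is approached as far as the arm can. A call with a gripper value outside its range is refused whole. The fingers move at their own pace and stop on an object; "newtons" is the grip in N (left out, the last holds). Time passes only in rows, so rows that do not move let the fingers close. It gives the time, the measured TCP pose, the force, the opening and the grip force at its end, in the units of the state.
- ctrl.get_obs(): the state, without advancing time (a new reading comes with each control period).
- ctrl.get_image(name): name is "side" or "top"; returns a dict with "frame" (480x640x3 uint8, red, green, blue), "range_z" (480x640 float32, m along the optical axis (not along the pixel's ray), 0 where there is no reading), "fx", "fy", "cx", "cy" (pixels), "cam_to_world" (4x4, takes a point from camera to world coordinates). Camera axes: x right, y down, z forward; pixel columns grow to the right and rows downward; lengths in m; the calibration is good to about 2 mm. A picture is of the moment at which its call begins.
- ctrl.finish_job(): hands the job in; it is judged then, once.
The state is a dict: "t": time; "q": joint angles; "dq": joint speeds; "effort": joint torques, N m; "tool_pos": TCP position; "tool_rot": TCP orientation; "contact_force": force on the tool from outside, world axes, zero at the start; "wrist_torque": the same for the moment, N m; "opening": finger opening in m; "grip_force": force on a finger pad.
Only numpy, scipy, OpenCV 4.12 (cv2) and the standard library are available. Lean on these libraries where they do the work, as an engineer would, in place of code of your own. Each camera call takes 0.05 s, during which the arm holds its last target. There are 200 camera calls.

## Working session

There is one attempt and no reset: what is moved stays moved. The work goes in short steps, Python scripts to look and compute and a tool call to move; the robot and the scene stay as the last step left them, time stands still between calls to the robot, and variables do not carry over. Pictures are saved under pics/ and viewed, at most 14 in all, crops included, and the job is handed in when it is done.

Besides the shell and the picture viewer there is one more tool, called after ">>>" by a JSON object that holds its "api" and its "payload", one argument or row to a line. send_rows: Moves the arm, as the interface text tells. Its arguments: {"type":"object","properties":{"rows":{"type":"array","items":{"type":"array"}},"newtons":{"type":"number"}},"required":["rows"]}

```bash
mkdir -p pics; ls; python3 - <<'E'
from station import ctrl
import cv2,numpy as np
o=ctrl.get_obs();print({k:np.round(v,3).tolist() for k,v in o.items()})
for n in("top","side"):
    d=ctrl.get_image(n);cv2.imwrite(f"pics/{n}0.png",d["frame"][:,:,::-1]);np.savez(f"{n}0.npz",**d)
    print(n,d["fx"],d["cx"],d["cy"],np.round(d["cam_to_world"],3).tolist())
E
```

```text
pics
{'t': 0.0, 'q': [-1.367, 0.053, 1.614, -0.0, 1.476, -0.119], 'dq': [-0.001, 0.001, -0.0, 0.001, 0.001, 0.001], 'effort': [-0.001, -39.368, -37.018, -0.0, 0.007, 0.0], 'tool_pos': [0.198, -0.592, 0.2], 'tool_rot': [-3.099, -0.504, 0.0], 'contact_force': [0.047, -0.092, 0.279], 'wrist_torque': [-0.051, 0.012, -0.023], 'grip_force': 0.0, 'opening': 0.086}
top 441.18726031988945 326.4441304059204 244.27259643081328 [[0.015, -0.997, 0.075, 0.449], [-1.0, -0.015, 0.006, 0.012], [-0.005, -0.075, -0.997, 0.999], [0.0, 0.0, 0.0, 1.0]]
side 447.35939906751173 315.273836394086 238.18936712011083 [[-0.954, -0.138, 0.268, 0.217], [-0.3, 0.501, -0.812, 0.931], [-0.022, -0.854, -0.519, 0.686], [0.0, 0.0, 0.0, 1.0]]
```

View pics/top0.png

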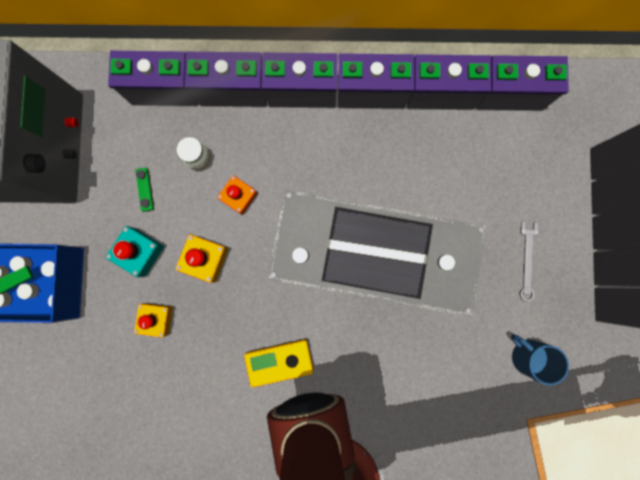

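View pics/side0.png

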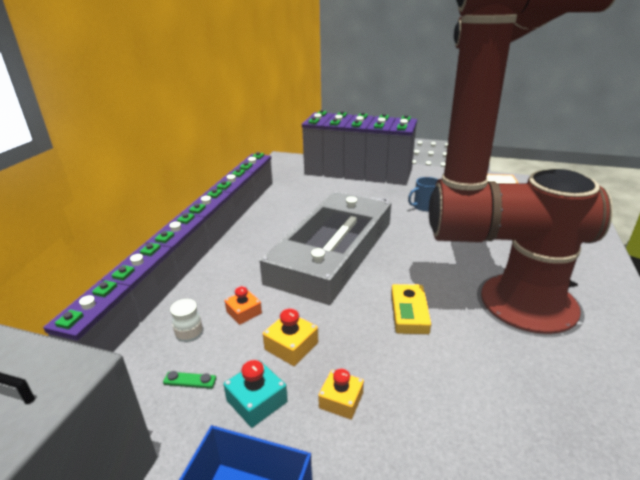

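Candidates for the stop in the top view: large yellow (196,258), small yellow (147,321), turquoise (124,250) and orange (234,192). By the description it is the large yellow one at (196,258). Plugs are at (300,255) and (447,262), and the bar runs along about (330..426, 244..258). One close crop to check.

```bash
cat > h.py <<'E'
import numpy as np
def pt(d,u,v,z):
    """pixel -> world on plane z"""
    M=d["cam_to_world"];r=M[:3,:3]@np.array([(u-d["cx"])/d["fx"],(v-d["cy"])/d["fy"],1.]);o=M[:3,3]
    return o+r*(z-o[2])/r[2]
def cloud(d):
    Z=d["range_z"];v,u=np.mgrid[:480,:640]
    P=np.stack([(u-d["cx"])/d["fx"]*Z,(v-d["cy"])/d["fy"]*Z,Z],-1)
    return P@d["cam_to_world"][:3,:3].T+d["cam_to_world"][:3,3]
E
python3 - <<'E'
import cv2,numpy as np
from h import *
d=dict(np.load("top0.npz"));f=d["frame"]
a=cv2.resize(f[225:290,160:240],None,fx=4,fy=4,interpolation=2)
b=cv2.resize(f[185:320,265:495],None,fx=3,fy=3,interpolation=2)
c=np.zeros((260+405,690,3),np.uint8);c[:260,:320]=a;c[260:,:690]=b
cv2.imwrite("pics/crop.png",cv2.resize(c,None,fx=.9,fy=.9,interpolation=3)[:,:,::-1])
W=cloud(d)
R=f.astype(int);red=(R[...,0]>150)&(R[...,1]<60)&(R[...,2]<60)&(W[...,2]>.085)
m=np.zeros((480,640),bool);m[235:280,175:225]=1
P=W[red&m];print("head",len(P),P[:,2].max(),P.min(0),P.max(0),(P.min(0)+P.max(0))/2)
# bay top
m[:]=0;m[185:320,265:495]=1
t=m&(abs(W[...,2]-.076)<.006);P=W[t][:,:2].astype(np.float32);print("bay",cv2.minAreaRect(P),np.median(W[t][:,2]))
wb=m&(R.min(2)>190)&(W[...,2]<.05)&(W[...,2]>-.02);P=W[wb];print("bar",len(P),np.median(P[:,2]),cv2.minAreaRect(P[:,:2].astype(np.float32)))
pl=m&(R.min(2)>190)&(W[...,2]>.09);P=W[pl];
for s in(1,-1):
  Q=P[P[:,1]*s> -.03*s]
  print("plug",len(Q),Q.mean(0) if len(Q) else 0)
E
```

```text
head 203 0.998946336563529 [0.44946472 0.0122815  0.08751532] [0.5043974  0.30738627 0.99894634] [0.47693106 0.15983389 0.54323083]
bay ((0.5045940279960632, -0.08845117688179016), (0.43258538842201233, 0.19261083006858826), 80.53018951416016) 0.07586022344365562
bar 767 0.021733329740340368 ((0.5096049308776855, -0.09346459805965424), (0.20980201661586761, 0.018295953050255775), 81.79544830322266)
plug 170 [0.49434044 0.07227298 0.10522625]
plug 172 [ 0.48475725 -0.22767035  0.09989449]
```

View pics/crop.png

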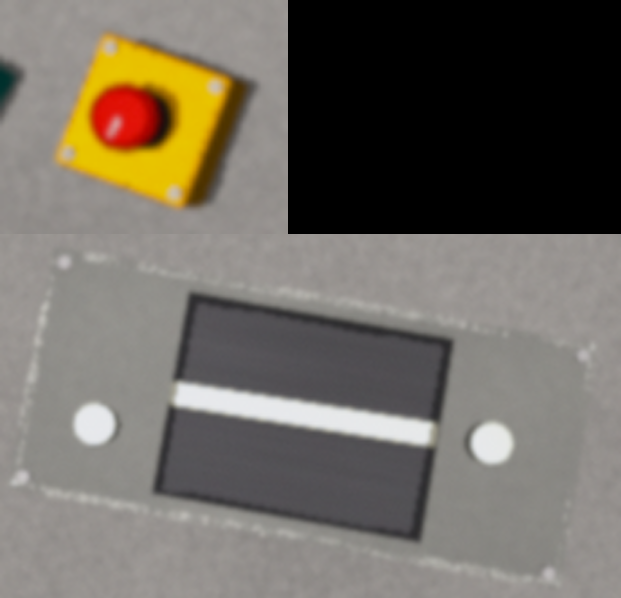

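The crop confirms the choice: a red mushroom head on the large yellow block (crop ~(127,118)). The bar lies roughly along the bay's y, with both ends under the roofs. Next I measure the head's centre, the bar's offset (side view) and the tool yaw.

```bash
cat >> h.py <<'E'
from scipy.spatial.transform import Rotation as Ro
def plan(o,x,y,z,ang=None):
    """remaining shift in tool axes (cm) to world target; ang = wanted direction (deg, world) of tool y, mod 180; turn done afterwards"""
    R=Ro.from_rotvec(o["tool_rot"]).as_matrix();s=R.T@(np.array([x,y,z])-o["tool_pos"])*100
    ty=np.degrees(np.arctan2(R[1,1],R[0,1]));tx=np.degrees(np.arctan2(R[1,0],R[0,0]))
    turn=None if ang is None else -((ang-ty+90)%180-90)
    print("shift cm",s.round(2),"tool x,y dirs",tx.round(1),ty.round(1),"turn",turn,"z axis",R[:,2].round(3))
E
python3 - <<'E'
import cv2,numpy as np
from h import *
d=dict(np.load("top0.npz"));s=dict(np.load("side0.npz"))
c=np.array([.5046,-.0885]);a=np.radians(80.53);ey=np.array([np.cos(a),np.sin(a)]);ex=np.array([ey[1],-ey[0]])
bf=lambda P:np.c_[(P[:,:2]-c)@ex,(P[:,:2]-c)@ey,P[:,2]]
for n,D,box in(("top",d,(235,280,175,225)),("side",s,(300,335,270,310))):
    W=cloud(D);R=D["frame"].astype(int);m=np.zeros((480,640),bool);m[box[0]:box[1],box[2]:box[3]]=1
    P=W[m&(D["range_z"]>0)&(R[...,0]>120)&(R[...,1]<70)&(W[...,2]>.088)];print(n,"head",len(P),P[:,2].max(),P.min(0),P.max(0))
    (cx,cy),r=cv2.minEnclosingCircle(P[:,:2].astype(np.float32));print(cx,cy,r)
W=cloud(s);R=s["frame"].astype(int)
Q=bf(W.reshape(-1,3));ok=(abs(Q[:,0])<.088)&(abs(Q[:,1])<.208)&(Q[:,2]<.045)&(R.reshape(-1,3).min(1)>150)
print("bar side",ok.sum(),Q[ok].min(0),Q[ok].max(0),np.percentile(Q[ok],[2,98],axis=0))
print("bar mid/top in bay",bf(np.array([[.5096,-.0935,0],[.494,.072,0],[.4848,-.2277,0]])))
from station import ctrl
o=ctrl.get_obs();plan(o,.47,.3,.2,80)
E
```

```text
top head 220 0.0969017914578213 [0.47112631 0.2738276  0.08805744] [0.5043974  0.30738627 0.09690179]
0.48777368664741516 0.2903995215892792 0.018400181084871292
side head 113 0.09406014690194209 [0.46886523 0.28285936 0.08806614] [0.50072695 0.31315328 0.09406015]
0.48495471477508545 0.2987367808818817 0.016707638278603554
bar side 314 [-0.03795431 -0.17340685 -0.00075897] [0.07321447 0.03196867 0.02371775] [[-0.01277166 -0.16386332  0.00022632]
 [ 0.03496272  0.02566753  0.02259496]]
bar mid/top in bay [[ 0.00575452 -0.0041092   0.        ]
 [-0.03686279  0.15656866  0.        ]
 [ 0.00337257 -0.14056068  0.        ]]
shift cm [ 54.08 -75.98   0.21] tool x,y dirs 18.5 -71.5 turn 28.495526405190958 z axis [-0.     0.002 -1.   ]
```

```bash
python3 - <<'E'
import numpy as np
from h import *
for n,box in(("top0",(235,280,175,225)),("side0",(300,335,270,310))):
    d=dict(np.load(n+".npz"));R=d["frame"].astype(int);m=np.zeros((480,640),bool);m[box[0]:box[1],box[2]:box[3]]=1
    v,u=np.where(m&(R[...,0]>110)&(R[...,1]<70)&(R[...,2]<70));c=[(u.min()+u.max())/2,(v.min()+v.max())/2]
    print(n,c,len(u),u.min(),u.max(),v.min(),v.max(),pt(d,*c,.083),pt(d,*c,.086))
E
```

```text
top0 [np.float64(194.5), np.float64(257.0)] 236 186 203 249 265 [0.4880625  0.29204318 0.083     ] [0.48793608 0.29112688 0.086     ]
side0 [np.float64(289.0), np.float64(317.0)] 173 281 297 310 324 [0.48674696 0.2951414  0.083     ] [0.48540313 0.29830794 0.086     ]
```

>>> {"api": "send_rows", "payload": {
  "rows": [
    [0,[5,-5,0],0],
    [0,[5,-5,0],0],
    [0,[4,-4,0],0],
    [0,[4,-5,0],0],
    [0,[4,-5,0],0],
    [0,[4,-5,0],0],
    [0,[4,-5,0],0],
    [0,[4,-5,0],0],
    [0,[4,-5,0],0],
    [0,[4,-5,0],0]
  ]
}}

```text
t: 1.35
tool_pos: [0.4302, -0.0175, 0.2016]
tool_rot: [3.1, 0.505, 0.001]
contact_force: [0.8, -1.6, 0.4]
opening: 0.0
grip_force: 0.0
```

>>> {"api": "send_rows", "payload": {
  "rows": [
    [0,[2.5,-4.5,0],0],
    [0,[2.5,-4.5,0],0],
    [0,[2.5,-4.5,0],0],
    [0,[2.5,-4.5,0],0],
    [0,[2.5,-4.5,0],0],
    [0,[1,-2.5,0],0],
    [0,[0,0,5],0],
    [0,[0,0,3],0],
    [0,[0,0,0],0],
    [0,[0,0,0],0]
  ]
}}

```text
t: 2.6
tool_pos: [0.4795, 0.2606, 0.123]
tool_rot: [-3.1, -0.505, -0.002]
contact_force: [0.7, 0.3, 0.8]
opening: -0.0002
grip_force: 0.0
```

```bash
python3 - <<'E'
import cv2,numpy as np
from h import *
from station import ctrl
o=ctrl.get_obs();print(o["tool_pos"],o["contact_force"]);plan(o,.487,.293,.093)
f=ctrl.get_image("side")["frame"];g=ctrl.get_image("top")["frame"]
a=cv2.resize(f[250:370,230:360],(520,480),interpolation=2)
cv2.imwrite("pics/s1.png",a[:,:,::-1])
E
```

```text
[0.47951894 0.26056147 0.12299176] [0.69188426 0.30543467 0.82180069]
shift cm [ 1.73 -2.84  3.  ] tool x,y dirs 18.5 -71.5 turn None z axis [ 0.001  0.001 -1.   ]
```

View pics/s1.png

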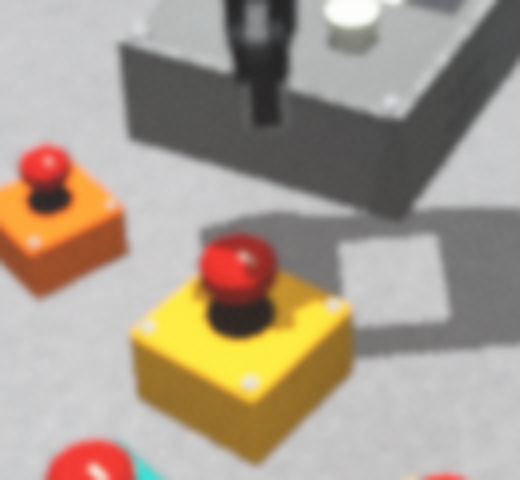

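The fingertips (crop ~(265,122)) hover behind the head (crop ~(238,268)), about 3 cm short. I correct that and press.

>>> {"api": "send_rows", "payload": {
  "rows": [
    [0,[1.7,-2.9,0],0],
    [0,[0,0,0],0],
    [0,[0,0,1.5],0],
    [0,[0,0,1],0],
    [0,[0,0,0.5],0],
    [0,[0,0,0.3],0],
    [0,[0,0,0.3],0],
    [0,[0,0,0],0]
  ]
}}

```text
t: 3.7
tool_pos: [0.4857, 0.2932, 0.0856]
tool_rot: [3.101, 0.505, -0.0]
contact_force: [0.1, 0.0, -0.4]
opening: 0.0001
grip_force: 0.0
```

```bash
python3 - <<'E'
import cv2,numpy as np
from h import *
from station import ctrl
o=ctrl.get_obs();print(o["tool_pos"],o["contact_force"]);plan(o,.487,.293,.085)
f=ctrl.get_image("side")["frame"];a=cv2.resize(f[270:350,250:340],(540,480),interpolation=2)
cv2.imwrite("pics/s2.png",a[:,:,::-1])
E
```

```text
[0.48574254 0.29322568 0.0856486 ] [ 0.06382281  0.04054392 -0.44861667]
shift cm [0.11 0.06 0.06] tool x,y dirs 18.5 -71.5 turn None z axis [-0. -0. -1.]
```

View pics/s2.png

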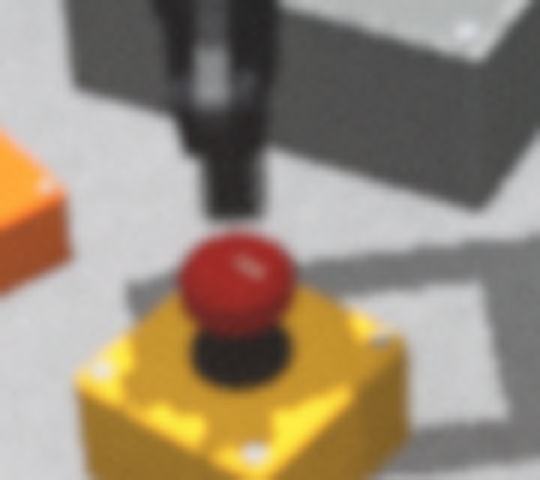

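```bash
python3 - <<'E'
import numpy as np
from h import *
d=dict(np.load("side0.npz"));M=np.linalg.inv(d["cam_to_world"])
for p in([.4857,.2932,.0856],[.4857,.2932,.1],[.487,.293,.093],[.487,.293,.084]):
    q=M[:3,:3]@p+M[:3,3];u=q[0]/q[2]*d["fx"]+d["cx"];v=q[1]/q[2]*d["fy"]+d["cy"];print(p,u,v,(u-250)*6,(v-270)*6)
W=cloud(d)
print(W[300:330:2,289].round(3))
E
```

```text
[0.4857, 0.2932, 0.0856] 289.75442074263464 315.49140384868616 238.52652445580782 272.94842309211697
[0.4857, 0.2932, 0.1] 289.3804295896824 309.98235884149784 236.28257753809453 239.89415304898705
[0.487, 0.293, 0.093] 288.99009912267263 312.4902963527947 233.9405947360358 254.9417781167682
[0.487, 0.293, 0.084] 289.22551701490266 315.91535104351874 235.35310208941598 275.49210626111244
[[ 0.546  0.149 -0.001]
 [ 0.543  0.155 -0.001]
 [ 0.54   0.163 -0.001]
 [ 0.537  0.171  0.   ]
 [ 0.536  0.176 -0.001]
 [ 0.49   0.285  0.092]
 [ 0.487  0.292  0.093]
 [ 0.485  0.297  0.093]
 [ 0.484  0.302  0.092]
 [ 0.482  0.307  0.092]
 [ 0.481  0.31   0.089]
 [ 0.481  0.311  0.085]
 [ 0.48   0.314  0.082]
 [ 0.485  0.301  0.065]
 [ 0.486  0.302  0.06 ]]
```

```bash
python3 - <<'E'
import numpy as np,cv2
from h import *
from station import ctrl
o=ctrl.get_obs();print(o["t"],o["tool_pos"],o["q"])
s=ctrl.get_image("side");t=ctrl.get_image("top");W=cloud(s);print("side");print(W[280:330:2,289].round(3).tolist())
W=cloud(t);f=t["frame"][215:305,140:260];cv2.imwrite("pics/t3.png",cv2.resize(f,(720,540),interpolation=2)[:,:,::-1])
E
```

```text
3.75 [0.48586858 0.29329334 0.08586131] [ 4.11984810e-01  1.66281200e-02  1.85005291e+00 -9.95915135e-06
  1.27466444e+00  1.66004751e+00]
side
[[0.473, 0.317, 0.194], [0.477, 0.306, 0.181], [0.461, 0.346, 0.209], [0.46, 0.349, 0.206], [0.46, 0.35, 0.202], [0.46, 0.349, 0.197], [0.464, 0.34, 0.186], [0.472, 0.323, 0.166], [0.479, 0.307, 0.147], [0.479, 0.307, 0.142], [0.479, 0.308, 0.138], [0.479, 0.308, 0.134], [0.48, 0.307, 0.127], [0.481, 0.305, 0.121], [0.537, 0.174, -0.003], [0.49, 0.286, 0.093], [0.489, 0.289, 0.091], [0.486, 0.297, 0.092], [0.484, 0.302, 0.092], [0.483, 0.305, 0.089], [0.481, 0.309, 0.088], [0.48, 0.312, 0.086], [0.48, 0.312, 0.081], [0.484, 0.304, 0.067], [0.485, 0.303, 0.06]]
```

View pics/t3.png

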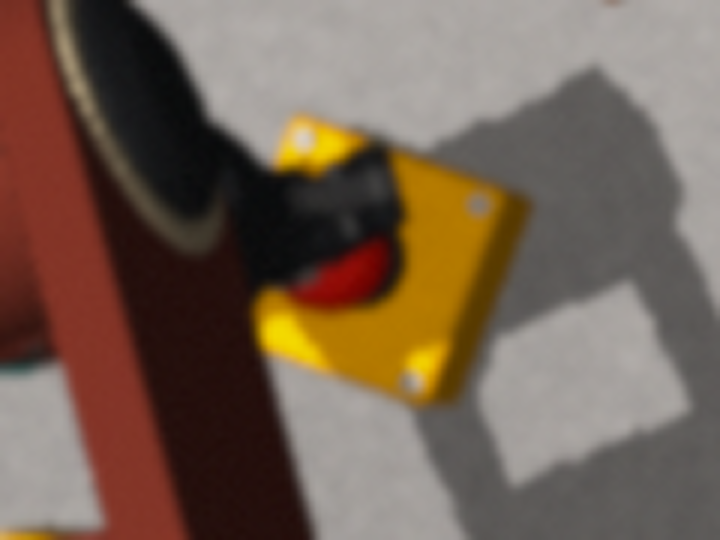

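The top view shows the gripper over the head (~(345,270)), but side depth puts the fingertips at about z≈0.119, roughly 3 cm above the reported TCP. I go down in small steps and watch the force.

>>> {"api": "send_rows", "payload": {
  "rows": [
    [0,[0.1,0,0.5],0],
    [0,[0,0,0.5],0],
    [0,[0,0,0.5],0],
    [0,[0,0,0.3],0],
    [0,[0,0,0.2],0],
    [0,[0,0,0],0]
  ]
}}

```text
t: 4.6
tool_pos: [0.4866, 0.2936, 0.0655]
tool_rot: [3.101, 0.505, -0.0]
contact_force: [-1.0, -0.6, -1.1]
opening: -0.0001
grip_force: 0.0
```

>>> {"api": "send_rows", "payload": {
  "rows": [
    [0,[0,0,0.3],0],
    [0,[0,0,0.3],0],
    [0,[0,0,0],0]
  ]
}}

```text
t: 4.97
tool_pos: [0.4871, 0.2938, 0.06]
tool_rot: [-3.1, -0.505, -0.001]
contact_force: [0.6, -0.4, 2.6]
opening: -0.0
grip_force: 1.2
```

```bash
python3 - <<'E'
import cv2,numpy as np
from h import *
from station import ctrl
o=ctrl.get_obs();print(o["tool_pos"],o["contact_force"])
s=ctrl.get_image("side");W=cloud(s);print(W[296:326:2,289].round(3).tolist())
E
```

```text
[0.48711352 0.29377472 0.06004808] [ 0.60007113 -0.41786858  2.64992204]
[[0.462, 0.348, 0.183], [0.46, 0.352, 0.182], [0.461, 0.351, 0.177], [0.463, 0.346, 0.168], [0.467, 0.337, 0.154], [0.473, 0.324, 0.138], [0.481, 0.305, 0.116], [0.481, 0.307, 0.113], [0.481, 0.307, 0.107], [0.482, 0.306, 0.101], [0.48, 0.31, 0.099], [0.483, 0.304, 0.089], [0.481, 0.309, 0.088], [0.481, 0.309, 0.083], [0.481, 0.311, 0.08]]
```

Contact at reported z≈0.062, so the true tip is about 31 mm above the reported TCP. Press on.

>>> {"api": "send_rows", "payload": {
  "rows": [
    [0,[0,0,0.3],0],
    [0,[0,0,0.2],0],
    [0,[0,0,0],0]
  ]
}}

```text
t: 5.4
tool_pos: [0.4872, 0.2938, 0.0554]
tool_rot: [-3.101, -0.505, -0.001]
contact_force: [-0.4, 0.3, 5.0]
opening: 0.0001
grip_force: 2.8
```

>>> {"api": "send_rows", "payload": {
  "rows": [
    [0,[0,0,0.1],0],
    [0,[0,0,0],0],
    [0,[0,0,0],0]
  ]
}}

```text
t: 5.78
tool_pos: [0.4872, 0.2938, 0.0553]
tool_rot: [-3.101, -0.505, -0.001]
contact_force: [-3.0, -1.8, 11.0]
opening: -0.0002
grip_force: 4.9
```

The head is bottomed (11 N). Release, open, pre-turn −30° for wrist range, then come down around the head.

>>> {"api": "send_rows", "payload": {
  "rows": [
    [0,[0,0,-3],0],
    [6,[0,0,-3],-10],
    [6,[0,0,0],-10],
    [6,[0,0,0],-10],
    [6,[0,0,0],0],
    [6,[0,0,0],0],
    [6,[0,0,0],0]
  ]
}}

```text
t: 6.65
tool_pos: [0.4865, 0.2935, 0.1133]
tool_rot: [2.865, 1.288, -0.001]
contact_force: [0.0, -0.1, -0.9]
opening: 0.0598
grip_force: 0.0
```

```bash
python3 - <<'E'
import cv2,numpy as np
from h import *
from station import ctrl
o=ctrl.get_obs();print(o["tool_pos"],o["opening"],o["q"][5],ctrl.grip_point_offset);plan(o,.487,.294,.032)
f=ctrl.get_image("side")["frame"];a=cv2.resize(f[255:345,235:345],(660,540),interpolation=2)
cv2.imwrite("pics/s4.png",a[:,:,::-1])
E
```

```text
[0.48654701 0.29348    0.11334963] 0.05980181339952798 1.1375876281954347 0.0187
shift cm [0.07 0.   8.13] tool x,y dirs 48.4 -41.6 turn None z axis [-0.001 -0.    -1.   ]
```

View pics/s4.png

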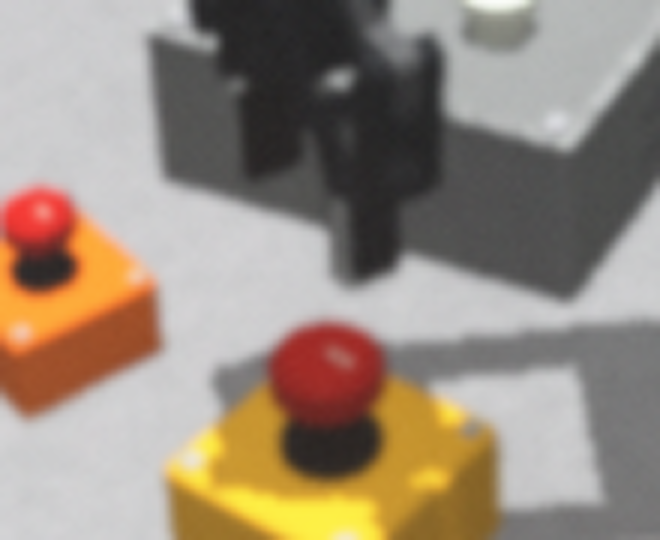

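The head is up again (crop ~(328,360)) and the fingers (270,170) and (365,275) straddle it. Descend and grip.

>>> {"api": "send_rows", "payload": {
  "newtons": 20,
  "rows": [
    [6,[0,0,3],0],
    [6,[0,0,2],0],
    [6,[0,0,2],0],
    [6,[0,0,1],0],
    [6,[0,0,0],0]
  ]
}}

```text
t: 7.32
tool_pos: [0.4861, 0.2933, 0.0327]
tool_rot: [-2.864, -1.29, 0.003]
contact_force: [-0.6, 0.1, 0.7]
opening: 0.0601
grip_force: 0.0
```

>>> {"api": "send_rows", "payload": {
  "rows": [
    [3.5,[0,0,0],0],
    [3.5,[0,0,0],0],
    [3.5,[0,0,0],0],
    [3.5,[0,0,0],0]
  ]
}}

```text
t: 7.82
tool_pos: [0.4885, 0.2931, 0.0353]
tool_rot: [2.863, 1.289, 0.005]
contact_force: [3.2, -5.2, 0.8]
opening: 0.0386
grip_force: 21.2
```

>>> {"api": "send_rows", "payload": {
  "rows": [
    [3.5,[0,0,0],8],
    [3.5,[0,0,0],10],
    [3.5,[0,0,0],10],
    [3.5,[0,0,0],10],
    [3.5,[0,0,0],10],
    [3.5,[0,0,0],10],
    [3.5,[0,0,0],8],
    [3.5,[0,0,0],3],
    [3.5,[0,0,0],0],
    [3.5,[0,0,0],0]
  ]
}}

```text
t: 9.07
tool_pos: [0.4884, 0.2917, 0.0349]
tool_rot: [3.089, -0.555, 0.007]
contact_force: [2.1, -8.5, 1.1]
opening: 0.0389
grip_force: 22.4
```

```bash
python3 - <<'E'
from h import *
from station import ctrl
o=ctrl.get_obs();print(o["q"][5],o["wrist_torque"],o["grip_force"]);plan(o,.5,-.09,.1)
E
```

```text
2.3390031548117958 [-1.24153821 -0.42696887  0.56262163] 22.396508961974178
shift cm [14.41 35.39 -6.35] tool x,y dirs -20.4 -110.4 turn None z axis [ 0.004 -0.004 -1.   ]
```

The torque of 0.56 N m shows the end stop has been reached. Release, rise, go over to the bay.

>>> {"api": "send_rows", "payload": {
  "rows": [
    [6,[0,0,0],0],
    [6,[0,0,0],0],
    [6,[0,0,0],0],
    [6,[0,0,-4],0],
    [6,[0,0,-4],0],
    [6,[0,0,-4],0],
    [6,[1.8,3.9,0],0],
    [6,[1.8,3.9,0],0],
    [6,[1.8,3.9,0],0],
    [6,[1.8,3.9,0],0]
  ]
}}

```text
t: 10.32
tool_pos: [0.4994, 0.1213, 0.1539]
tool_rot: [-3.091, 0.558, -0.001]
contact_force: [-0.1, -0.7, 0.2]
opening: 0.0602
grip_force: 0.0
```

>>> {"api": "send_rows", "payload": {
  "rows": [
    [6,[1.8,3.9,0],0],
    [6,[1.8,3.9,0],0],
    [6,[1.8,3.9,0],0],
    [6,[1.8,3.9,0],0],
    [6,[0,0,0],-10],
    [6,[0,0,0],-10],
    [6,[0,0,0],-10],
    [6,[0,0,0],-10],
    [6,[0,0,0],-10],
    [6,[0,0,0],-10]
  ]
}}

```text
t: 11.58
tool_pos: [0.5123, -0.0488, 0.1537]
tool_rot: [-2.953, -1.07, -0.0]
contact_force: [0.2, 0.1, -0.9]
opening: 0.0597
grip_force: 0.0
```

>>> {"api": "send_rows", "payload": {
  "rows": [
    [6,[0,0,0],-10],
    [6,[0,0,0],-10],
    [6,[0,0,0],-10],
    [6,[0,0,0],-10],
    [6,[0,0,0],0]
  ]
}}

```text
t: 12.2
tool_pos: [0.5123, -0.0488, 0.1537]
tool_rot: [-2.417, -2.007, -0.0]
contact_force: [-0.1, -0.1, -0.3]
opening: 0.0598
grip_force: 0.0
```

```bash
python3 - <<'E'
import cv2
from h import *
from station import ctrl
o=ctrl.get_obs();print(o["tool_pos"],o["q"][5],o["opening"],o["t"]);plan(o,.516,-.05,.1,171.8)
t=ctrl.get_image("top");s=ctrl.get_image("side");np.savez("s5.npz",**s)
cv2.imwrite("pics/s5.png",np.hstack([cv2.resize(s["frame"][140:320,240:420],(540,540),interpolation=2),cv2.resize(s["frame"][270:350,255:330],(250,540))])[:,:,::-1])
E
```

```text
[ 0.51228267 -0.04883565  0.15370821] -0.054779509252420415 0.05978291780676592 12.2
shift cm [-0.05  0.39  5.37] tool x,y dirs 79.4 -10.6 turn -2.4071043962148906 z axis [ 0.  0. -1.]
```

View pics/s5.png

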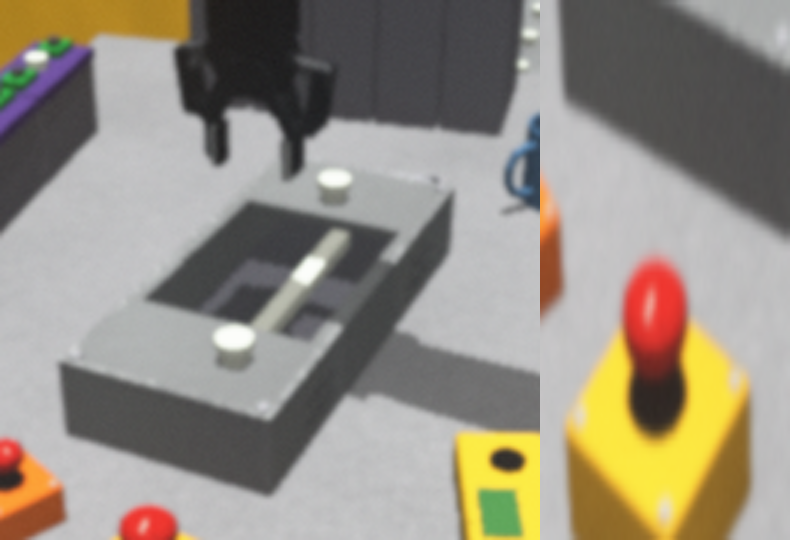

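Side view: head up, both plugs in place. The bar's far end is visible at crop ~(342,233), and the fingertips are at (217,160) and (291,175).

```bash
python3 - <<'E'
from h import *
d=dict(np.load("s5.npz"));c=np.array([.5046,-.0885]);a=np.radians(80.53);ey=np.array([np.cos(a),np.sin(a)]);ex=np.array([ey[1],-ey[0]])
p=pt(d,354,216.7,.022)[:2];print("end b bay xy",(p-c)@ex,(p-c)@ey)
M=np.linalg.inv(d["cam_to_world"])
for z in(.154,.184,.178):
  for sg in(-1,1):
    p=np.array([.5123,-.0488,z])+sg*.036*np.array([.983,-.184,0]);q=M[:3,:3]@p+M[:3,3]
    print(z,q[0]/q[2]*d["fx"]+d["cx"],q[1]/q[2]*d["fy"]+d["cy"])
W=cloud(d);Z=W[135:205,300:345].reshape(-1,3);print("body lower pts",Z[(abs(Z[:,1]+.04)<.06)&(Z[:,2]>.15)][:,2].min())
E
```

```text
end b bay xy 0.005739404011546594 -0.17245946542622398
0.154 337.392742663961 210.80482715965084
0.154 312.4514655613716 205.20816413793108
0.184 337.4334563284448 200.18922344242952
0.184 312.1532142280594 194.7909243352716
0.178 337.42522325029097 202.33590063698017
0.178 312.21350927821294 196.89689311464545
body lower pts 0.18767887672442746
```

>>> {"api": "send_rows", "payload": {
  "rows": [
    [6,[0,0.4,4],-2.4],
    [6,[0,0,4],0],
    [6,[0,0,4],0],
    [6,[0,0,3],0],
    [6,[0,0,1.5],0],
    [6,[0,0,0.7],0],
    [6,[0,0,0.4],0],
    [6,[0,0,0],0]
  ]
}}

```text
t: 13.3
tool_pos: [0.517, -0.05, -0.0215]
tool_rot: [2.372, 2.058, 0.001]
contact_force: [0.1, 0.0, 0.8]
opening: 0.0598
grip_force: 0.0
```

>>> {"api": "send_rows", "payload": {
  "newtons": 25,
  "rows": [
    [1,[0,0,0],0],
    [1,[0,0,0],0],
    [1,[0,0,0],0],
    [1,[0,0,0],0],
    [1,[0,0,0],0]
  ]
}}

```text
t: 13.92
tool_pos: [0.5168, -0.0499, -0.0216]
tool_rot: [2.372, 2.058, 0.001]
contact_force: [-1.1, 0.7, 5.0]
opening: 0.0192
grip_force: 25.3
```

>>> {"api": "send_rows", "payload": {
  "rows": [
    [1,[-1,0,-0.1],0],
    [1,[-1,0,0],0],
    [1,[-1,0,0],0],
    [1,[-0.5,0,0],0],
    [1,[0,0,0],0]
  ]
}}

```text
t: 14.55
tool_pos: [0.5114, -0.0816, -0.0216]
tool_rot: [-2.372, -2.052, -0.008]
contact_force: [3.5, 14.2, 0.9]
opening: 0.0195
grip_force: 24.8
```

>>> {"api": "send_rows", "payload": {
  "rows": [
    [1,[-0.3,0,0],0],
    [1,[-0.3,0,0],0],
    [1,[0,0,0],0]
  ]
}}

```text
t: 14.92
tool_pos: [0.5108, -0.0845, -0.0218]
tool_rot: [-2.369, -2.05, -0.014]
contact_force: [5.1, 22.7, 1.7]
opening: 0.0192
grip_force: 25.0
```

>>> {"api": "send_rows", "payload": {
  "rows": [
    [6,[0,0,0],0],
    [6,[0,0,0],0],
    [6,[0,0,0],0],
    [6,[0,0,0],0]
  ]
}}

```text
t: 15.42
tool_pos: [0.5103, -0.0909, -0.0213]
tool_rot: [2.373, 2.058, -0.0]
contact_force: [-0.1, -0.5, 0.7]
opening: 0.0602
grip_force: 0.0
```

```bash
python3 - <<'E'
import cv2
from h import *
from station import ctrl
c=np.array([.5046,-.0885]);a=np.radians(80.53);ey=np.array([np.cos(a),np.sin(a)]);ex=np.array([ey[1],-ey[0]])
o=ctrl.get_obs();t=ctrl.get_image("top");W=cloud(t).reshape(-1,3);Q=np.c_[(W[:,:2]-c)@ex,(W[:,:2]-c)@ey,W[:,2]]
ok=(abs(Q[:,0])<.075)&(abs(Q[:,1])<.103)&(Q[:,2]<.04)&(Q[:,2]>.012)&(t["frame"].reshape(-1,3).min(1)>100)
P=Q[ok];print(len(P),np.percentile(P,[1,99],axis=0));print("x near end",np.median(P[P[:,1]>.05],axis=0))
p=c+ex*.005+ey*.06;print(p,(o["tool_pos"][:2]-c)@ex,(o["tool_pos"][:2]-c)@ey);plan(o,*p,-.022,171.8)
cv2.imwrite("pics/t6.png",cv2.resize(t["frame"][185:320,265:495],(690,405),interpolation=2)[:,:,::-1])
E
```

```text
158 [[-0.00662313  0.05164     0.01523684]
 [ 0.01307498  0.08964384  0.0256688 ]]
x near end [0.00294031 0.07088602 0.02133671]
[ 0.51940373 -0.03014034] 0.006055553128854122 -0.001382501349980843
shift cm [6.14 0.04 0.07] tool x,y dirs 81.9 -8.1 turn 0.0589606326957437 z axis [-0. -0. -1.]
```

View pics/t6.png

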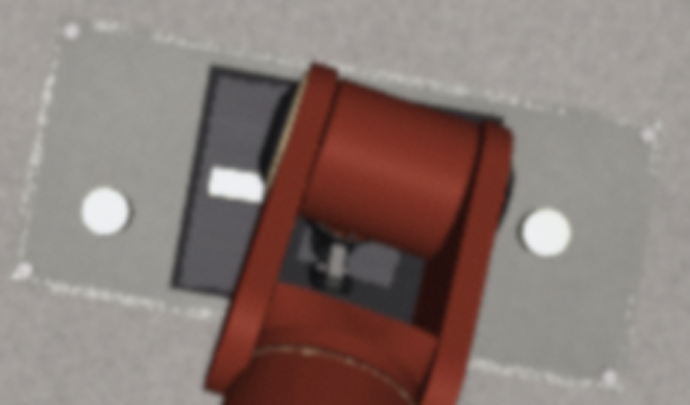

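End a is clear of the lip (crop ~(208,182), bay y≈0.090). Regrip at y≈0.06 with a light grip and lift gently.

>>> {"api": "send_rows", "payload": {
  "newtons": 20,
  "rows": [
    [6,[3,-0.1,0],0],
    [6,[3,0,0],0],
    [6,[0,0,0],0],
    [1,[0,0,0],0],
    [1,[0,0,0],0],
    [1,[0,0,0],0],
    [1,[0,0,0],0],
    [1,[0,0,0],0]
  ]
}}

```text
t: 16.48
tool_pos: [0.518, -0.0313, -0.0212]
tool_rot: [2.373, 2.058, -0.0]
contact_force: [0.8, -1.4, 1.0]
opening: 0.0191
grip_force: 21.5
```

>>> {"api": "send_rows", "payload": {
  "rows": [
    [1,[0,0,-0.5],0],
    [1,[0,0,-0.5],0],
    [1,[0,0,-1],0],
    [1,[0,0,-1],0],
    [1,[0,0,-1],0],
    [1,[0,0,-1],0],
    [1,[0,0,-1],0],
    [1,[0,0,-1],0],
    [1,[0,0,-1],0],
    [1,[0,0,0],0]
  ]
}}

```text
t: 17.73
tool_pos: [0.5187, -0.031, 0.0599]
tool_rot: [2.372, 2.058, 0.002]
contact_force: [0.5, 1.3, -1.1]
opening: 0.0193
grip_force: 21.0
```

```bash
python3 - <<'E'
import cv2
from h import *
from station import ctrl
print(ctrl.get_obs()["contact_force"])
s=ctrl.get_image("side");np.savez("s7.npz",**s)
cv2.imwrite("pics/s7.png",cv2.resize(s["frame"][120:310,230:430],(600,570),interpolation=2)[:,:,::-1])
E
```

```text
[ 0.52374968  1.34966495 -1.12838964]
```

View pics/s7.png

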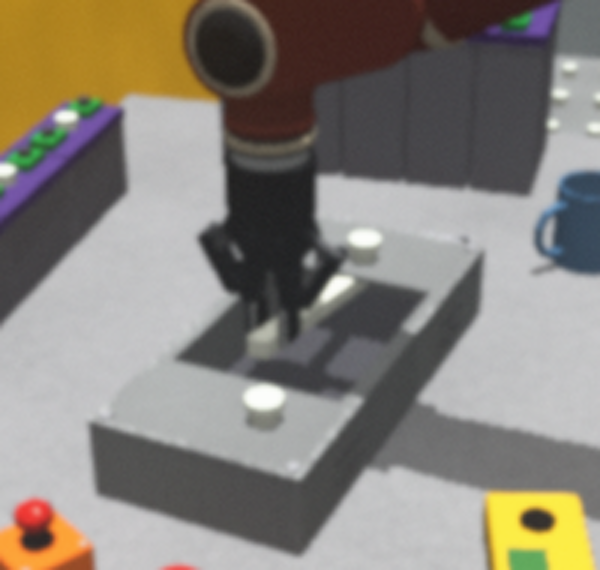

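The bar slants: its near end has emerged at (262,345) while the far end is still under the far roof (350,285). I draw it out along the slant.

>>> {"api": "send_rows", "payload": {
  "rows": [
    [1,[1,0,-0.6],0],
    [1,[1,0,-0.5],0],
    [1,[1,0,-0.5],0],
    [1,[1,0,-0.5],0],
    [1,[1,0,-0.5],0],
    [1,[1,0,-0.5],0],
    [1,[1,0,-0.5],0],
    [1,[1,0,-0.5],0],
    [1,[1,0,-0.5],0],
    [1,[0,0,0],0]
  ]
}}

```text
t: 19.02
tool_pos: [0.5311, 0.0589, 0.1054]
tool_rot: [2.371, 2.06, 0.001]
contact_force: [-0.1, -0.1, -1.4]
opening: 0.0195
grip_force: 20.9
```

```bash
python3 - <<'E'
import cv2
from h import *
from station import ctrl
print(ctrl.get_obs()["contact_force"])
s=ctrl.get_image("side");np.savez("s8.npz",**s)
cv2.imwrite("pics/s8.png",cv2.resize(s["frame"][120:310,230:430],(600,570),interpolation=2)[:,:,::-1])
c=np.array([.5046,-.0885]);a=np.radians(80.53);ey=np.array([np.cos(a),np.sin(a)]);ex=np.array([ey[1],-ey[0]])
W=cloud(s).reshape(-1,3);Q=np.c_[(W[:,:2]-c)@ex,(W[:,:2]-c)@ey,W[:,2]]
ok=(abs(Q[:,0]-.004)<.02)&(abs(Q[:,1])<.25)&(Q[:,2]<.25)&(s["frame"].reshape(-1,3).min(1)>140)&(abs(Q[:,2]-.09)>.022)
P=Q[ok]
for y in np.arange(-.2,.22,.02):
    m=abs(P[:,1]-y)<.01
    if m.sum()>2: print(y.round(2),m.sum(),np.median(P[m,2]).round(3))
E
```

```text
[-0.13555432 -0.11244988 -1.41388002]
-0.0 4 0.003
0.04 12 0.114
0.06 16 0.118
0.08 14 0.125
0.1 7 0.13
0.14 3 0.146
0.16 14 0.15
0.18 20 0.154
```

View pics/s8.png

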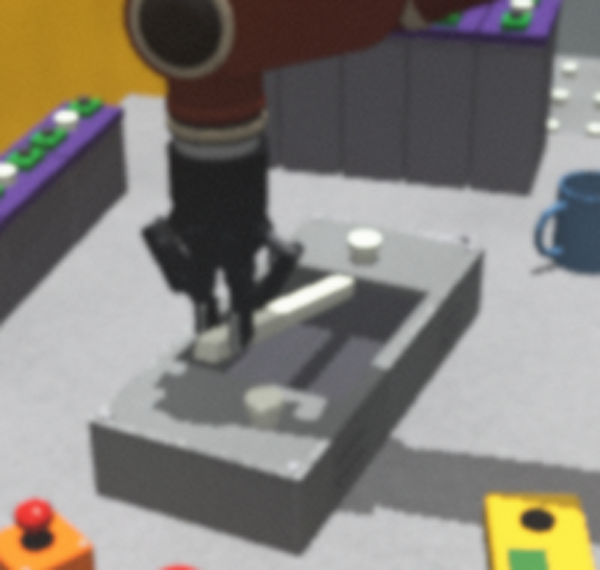

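The bar is held at about 16°, its far end (350,285) about at the far lip. A little more +y, then up.

>>> {"api": "send_rows", "payload": {
  "rows": [
    [1,[1,0,-0.4],0],
    [1,[1,0,-0.4],0],
    [1,[0.5,0,-1],0],
    [1,[0,0,-1],0],
    [1,[0,0,-2],0],
    [1,[0,0,-2],0],
    [1,[0,0,-2],0],
    [1,[0,0,-2],0],
    [1,[0,0,-1],0],
    [1,[0,0,0],0]
  ]
}}

```text
t: 20.32
tool_pos: [0.5346, 0.083, 0.2238]
tool_rot: [2.372, 2.058, 0.002]
contact_force: [-0.1, -0.0, -2.1]
opening: 0.0198
grip_force: 21.0
```

>>> {"api": "send_rows", "payload": {
  "rows": [
    [1,[0,0,-1],0],
    [1,[0,0,-1],0],
    [1,[0,0,0],0],
    [1,[0,0,0],0],
    [1,[0,0,0],0],
    [1,[0,0,0],0]
  ]
}}

```text
t: 21.08
tool_pos: [0.5339, 0.083, 0.2423]
tool_rot: [-2.372, -2.059, 0.001]
contact_force: [-0.2, -0.6, -1.5]
opening: 0.0193
grip_force: 21.0
```

```bash
python3 - <<'E'
import cv2
from h import *
from station import ctrl
o=ctrl.get_obs();print(o["contact_force"],o["grip_force"],np.abs(o["dq"]).max())
c=np.array([.5046,-.0885]);a=np.radians(80.53);ey=np.array([np.cos(a),np.sin(a)]);ex=np.array([ey[1],-ey[0]])
for n in("side","top"):
    s=ctrl.get_image(n);W=cloud(s).reshape(-1,3);Q=np.c_[(W[:,:2]-c)@ex,(W[:,:2]-c)@ey,W[:,2]]
    ok=(abs(Q[:,0]-.004)<.03)&(abs(Q[:,1])<.3)&(Q[:,2]<.33)&(Q[:,2]>.115)&(s["frame"].reshape(-1,3).min(1)>120);P=Q[ok]
    for y in np.arange(-.2,.26,.04):
        m=abs(P[:,1]-y)<.02
        if m.sum()>2: print(n,y.round(2),m.sum(),np.median(P[m,2]).round(3))
    if n=="side": f=s["frame"]
cv2.imwrite("pics/s9.png",np.hstack([cv2.resize(f[80:310,210:430],(550,570),interpolation=2),cv2.resize(f[290:370,255:330],(250,570))])[:,:,::-1])
E
```

```text
[-0.21528866 -0.56165538 -1.45502312] 20.951539278030396 0.001741251102657603
side -0.08 16 0.207
side -0.04 37 0.214
side 0.0 45 0.226
side 0.04 49 0.238
side 0.08 48 0.25
side 0.12 36 0.262
side 0.16 17 0.272
side 0.2 103 0.285
top -0.08 131 0.211
top -0.04 249 0.22
top 0.0 263 0.232
top 0.04 273 0.244
top 0.08 273 0.256
top 0.12 159 0.266
```

View pics/s9.png

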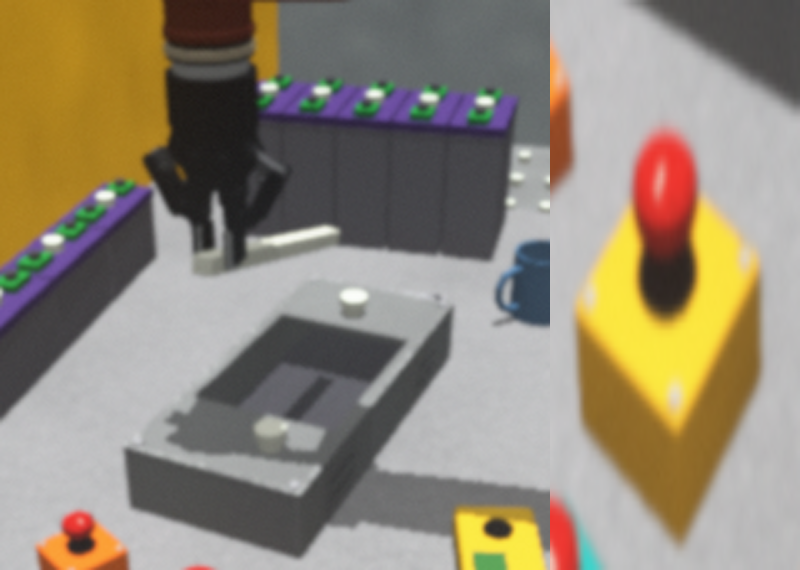

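The bar (ends at about (200,265) and (335,235)) is well clear, its lowest end at about 0.19 m. The plugs are in place, the stop head is up, and the arm is still. Handing in.

```bash
python3 -c "
from station import ctrl
print(ctrl.finish_job())"
```

```text
the job is handed in; nothing more can be done
None
```

The job is handed in: the stop was pressed right down, sprang back and was twisted to its end. The bar is out of the bay and held still, its lowest end about 11 cm above the bay's top. The hand-in gave no verdict.

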